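# Pack a plaster cast tight in a sprung model clamp

## Task

First stand the plaster quadrant cast upright, lengthwise, on the narrow raised rail of the model clamp, between the sprung jaw and the fixed stop. Then stand spacer plates from the rack, one after another, on the rail between the cast and the stop, until pushing the jaw in clamps cast and plates tight against the stop before the jaw runs out of travel. Finish while holding: keep pushing the jaw in with a light, steady push (about 10 N) so that the row stays upright and tight, touching neither cast nor plates; leave the other things on the bench where they are and never crush the plaster.

Things in the scene. Friction and masses are not known exactly. Their poses are not given: they have to be found in the camera images.
- clamp: Fixed model clamp; origin on the bench, z up. Base 90 x 240 x 10 mm carries a metal rail 24 mm wide along its y (-110 to +100 mm), rail top 30 mm above the bench. From -y to +y: black push disc, bearing block (28 wide, 66 high, y -92 to -80 mm), jaw face at y -60 mm when released, free rail, stop. Cast and plates overhang the rail on both sides; 20 mm is free below, for fingers.
- jaw (a joint): Sprung jaw's travel to the clamp's +y, m: 0 released, 0.024 end of travel (reached only if the gap is not filled). A spring returns it when let go: push needed is 3 N at the start, 6.6 N at the end, plus what the row takes. Jaw face: steel block 28 mm wide, 12 mm thick, 33 to 65 mm above the bench.
- jaw_pad (a point): Centre of the flat outer face of the black push disc (44 mm diameter, 8 mm thick, upright, centre 54 mm above the bench, on a 12 mm rod) at the clamp's -y end, 66 mm behind the jaw face (clamp y -126 mm when released). Push it to the clamp's +y. Moves with the jaw; axes as the clamp's.
- stop_face (a point): Middle of the fixed stop's flat face, 52 mm above the bench, facing the jaw (clamp's -y); axes as the clamp's. Dark steel block 28 mm wide, 20 mm thick, 70 mm high, at a different place along the rail each time. With the cast against the released jaw, 37 to 62 mm are left between cast and stop.
- cast_center (a point): The cast: an off-white plaster block 34 mm wide (its x), 56 mm long (its y), 30 mm high with a row of about 10 mm high teeth on top; 120 g. Point on its middle axis 18 mm above its underside; z up. It may stand either way round (y towards the stop or the jaw).
- plate0_center (a point): One of four identical aluminium spacer plates, 36 mm wide (its x), 14 mm thick (its y), 44 mm high (its z), standing on edge in the rack, its lower edge 15 mm above the bench; 60 g. Point at its centre, 22 mm above its lower edge. Grasp it across the 36 mm width: it overhangs the rack by 6 mm on both sides.
- plate1_center (a point): One of four identical aluminium spacer plates, 36 mm wide (its x), 14 mm thick (its y), 44 mm high (its z), standing on edge in the rack, its lower edge 15 mm above the bench; 60 g. Point at its centre, 22 mm above its lower edge. Grasp it across the 36 mm width: it overhangs the rack by 6 mm on both sides.
- plate2_center (a point): One of four identical aluminium spacer plates, 36 mm wide (its x), 14 mm thick (its y), 44 mm high (its z), standing on edge in the rack, its lower edge 15 mm above the bench; 60 g. Point at its centre, 22 mm above its lower edge. Grasp it across the 36 mm width: it overhangs the rack by 6 mm on both sides.
- plate3_center (a point): One of four identical aluminium spacer plates, 36 mm wide (its x), 14 mm thick (its y), 44 mm high (its z), standing on edge in the rack, its lower edge 15 mm above the bench; 60 g. Point at its centre, 22 mm above its lower edge. Grasp it across the 36 mm width: it overhangs the rack by 6 mm on both sides.
- rack: Grey plastic rack, fixed: bar 24 mm wide (its x), 118 mm long (its y), holding the four plates on edge 26 mm apart along y in 16 mm wide slots; slot floors 15 mm above the bench, the fins between plates 27 mm high. Two 50 x 20 x 4 mm feet under its ends, centred at y = -55 and +55 mm. Origin on the bench under its centre.
- jar: Bystander: small glass jar, 44 mm across, 50 mm high; origin at its underside.
- bowl: Bystander: grey mixing bowl, 100 mm across, 45 mm high; origin at its underside.
- spatula: Bystander: spatula 170 mm long lying on the bench, along its x.
- brush: Bystander: brush 160 mm long lying on the bench, along its x.
- arch: Bystander: full-arch model on a 50 x 60 mm brown base, 28 mm high; origin at its underside.
- handpiece: Bystander: black handpiece 140 mm long, 24 mm high, lying along its x.
Things that resemble listed ones, but are neither listed nor needed, are in the scene too. What is shaped like the part that bears plate3_center but orange is not meant.

How it is judged:
By the outcome, as a careful person would: the job done as asked, in the order asked, and still so for the second after the job is handed in, while the arm keeps its last pose, push and grip.
It also fails if it takes over 72 s, if anything falls off the work surface, if the arm or the gripper's body presses on something with over 40 N, if the wrist force passes 120 N, or if a joint passes its speed limit or range.

## Robot

A 6-joint arm with a two-finger parallel gripper is mounted at the origin on the work surface. World frame = base frame: x ahead of the robot, y to its left, z up, the work surface at z = 0. Lengths are in m, angles in rad, forces in N, time in s.
With the tool pointing down it reaches from about 0.325 to 0.9 m from the base axis. Payload 6.1 kg.
Tool frame: the origin (TCP) lies on the centre line of the jaws, within the pads' length; the fingertips stand 25 mm ahead of it and the grasp point (between the pads) lies 6 mm ahead of it (finger_overhang is the distance from the TCP to the fingertips, in m); z points along the fingers, y is the line along which they close (so a half turn about z gives the same grasp; the last joint's range is limited). The gripper opens to 87 mm and grips with 3 to 60 N. Pads are 19 mm wide; open, the fingers measure 117 mm over their backs; the gripper's body (75 mm by 190 mm) begins 51 mm behind the grasp point.
Start: joints at [-1.239, 0.22, 1.526, -0, 1.395, -0.126], TCP at [0.276, -0.561, 0.248] pointing down, gripper open.
Joint ranges: [-2.98, 2.98], [-0.91, 2.08], [0.09, 2.57], [-1.24, 4.39], [0.2, 2.65], [-2.68, 2.68]. Speed limits (rad/s): [2.57, 2.57, 3.01, 3.14, 3.14, 3.14].

## Interface

Orientations are given as a unit quaternion [x, y, z, w].
In Python, from rig import state, snapshot, close_job, look_for, outline_of, place_of, finger_overhang gives the robot as it stands.
- The arm moves only by the tool apply_moves, never from a script. Its argument "motion" is a list of rows, each a list of 3 entries, a list of its own where there are three numbers: the shift along the world's x, y, z in mm, then the turn about the world's z in degrees, then the finger opening in mm, from 0 to 87. In form: [[[dx, dy, dz], spin, gripper], ...]. A call has 1 to 20 rows; each row is the pose to reach, as a shift and turn from the pose commanded when the call began; what a row does not reach only later rows make up. A row lasts 1/12 s, in which the tool goes at most 41.7 mm and 7.16 degrees, less where a joint would pass 70% of its speed; a pose out of reach is approached as far as the arm can. A call with a gripper value outside its range is refused whole. The fingers move at their own pace and stop on an object; the grip force is fixed at half the most. Time passes only in rows, so rows that repeat a pose let the fingers close. It gives the time, the measured TCP pose, the force, the opening and the grip force at its end, in the units of the state.
- state(): the state, without advancing time (a new reading comes with each control period).
- snapshot(name): name is "scene" or "top"; returns a dict with "color" (420x560x3 uint8, red, green, blue), "range_z" (420x560 float32, m along the optical axis (not along the pixel's ray), 0 where there is no reading), "fx", "fy", "cx", "cy" (pixels), "extrinsics" (4x4, takes a point from camera to world coordinates). Camera axes: x right, y down, z forward; pixel columns grow to the right and rows downward; lengths in m; the calibration is good to about 2 mm. A picture is of the moment at which its call begins.
- close_job(): hands the job in; it is judged then, once.
Trained networks look in the newest picture that a camera, given by its name, has taken for a name from the list of things; names that differ only in an ending like _2 or _b are one class to them, and where a whole thing is asked for, a point or a joint stands for the part that bears it (a point fixed in the world has none). Each returns a list of dicts, best first, with "confidence" (0 to 1); they miss things now and then, are a little off and sometimes report something else, mostly with a low value. They report only what shows in the picture. A call takes as long as a camera call. They do not tell look-alikes from the thing itself.
- look_for(query, camera): "xy" ([column, row] in pixels, amid what is visible of it).
- outline_of(query, camera): "region" (420x560 bool, what is visible of it) and "xy" ([column, row] in pixels, amid what is visible of it).
- place_of(query, camera): "xy" ([column, row] in pixels: a listed point, or the origin of a listed thing).
The state is a dict: "t": time; "joints": joint angles; "qd": joint speeds; "joint_torque": joint torques, N m; "eef_pos": TCP position; "eef_rot": TCP orientation; "contact_force": force on the tool from outside, world axes, zero at the start; "wrist_torque": the same for the moment, N m; "grip_width": opening from 0.0 (shut) to 1.0 (fully open); "gripper_force": force on a finger pad.
Only numpy, scipy, OpenCV 4.12 (cv2) and the standard library are available. Lean on these libraries where they do the work, as an engineer would, in place of code of your own. Each camera call takes 0.05 s, during which the arm holds its last target. There are 200 camera calls.

## Working session

There is one attempt and no reset: what is moved stays moved. The work goes in short steps, Python scripts to look and compute and a tool call to move; the robot and the scene stay as the last step left them, time stands still between calls to the robot, and variables do not carry over. Pictures are saved under pics/ and viewed, at most 10 in all, crops included, and the job is handed in when it is done.

Besides the shell and the picture viewer there is one more tool, called after "Request:" as name([rows], argument=value, ...), one row to a line, values as JSON. apply_moves: Moves the arm, as the interface text tells. Its arguments: {"type":"object","properties":{"motion":{"type":"array","items":{"type":"array"}}},"required":["motion"]}

```bash
mkdir -p pics
cat > h.py <<'E'
import numpy as np, cv2
from rig import *
def world(s,u,v,z=None):
    # depth point, or ray-plane with height z
    d=np.array([(u-s['cx'])/s['fx'],(v-s['cy'])/s['fy'],1.0]);E=np.array(s['extrinsics'])
    if z is None:
        return E[:3,:3]@(d*s['range_z'][int(round(v)),int(round(u))])+E[:3,3]
    r=E[:3,:3]@d; return E[:3,3]+r*(z-E[2,3])/r[2]
def cloud(s):
    v,u=np.mgrid[:420,:560];E=np.array(s['extrinsics']);Z=s['range_z']
    P=np.stack([(u-s['cx'])/s['fx']*Z,(v-s['cy'])/s['fy']*Z,Z],-1)
    P=P@E[:3,:3].T+E[:3,3]; P[Z==0]=np.nan; return P
E
python3 - <<'E'
from h import *
S={}
for c in('top','scene'):
    s=S[c]=snapshot(c); cv2.imwrite(f'pics/{c}0.png',s['color'][:,:,::-1]); print(c,np.round(s['extrinsics'],3).tolist(),s['fx'])
zs=dict(clamp=0,jaw_pad=.054,stop_face=.052,cast_center=None,plate0_center=.037,plate1_center=.037,rack=0)
for c in S:
  for q,z in zs.items():
    for d in place_of(q,c)[:5]:
        u,v=d['xy']; print(c,q,round(d['confidence'],2),np.round(d['xy']),np.round(world(S[c],u,v,z if z is not None else .018),3), np.round(world(S[c],u,v),3))
print(state()['eef_rot'],finger_overhang)
E
```

```text
top [[-0.011, -0.999, 0.049, 0.483], [-1.0, 0.011, 0.001, 0.009], [-0.002, -0.049, -0.999, 1.174], [0.0, 0.0, 0.0, 1.0]] 418.6584749646915
scene [[0.53, 0.62, -0.579, 1.092], [0.848, -0.385, 0.364, -0.331], [0.003, -0.684, -0.73, 0.737], [0.0, 0.0, 0.0, 1.0]] 422.4050265938008
top clamp 0.92 [318. 215.] [ 0.509 -0.109  0.   ] [ 0.509 -0.107  0.027]
top jaw_pad 0.46 [368. 213.] [ 0.512 -0.238  0.054] [ 0.511 -0.234  0.072]
top stop_face 0.59 [301. 212.] [ 0.515 -0.06   0.052] [ 0.515 -0.058  0.074]
top stop_face 0.26 [192. 176.] [0.616 0.233 0.052] [0.618 0.236 0.035]
top cast_center 0.62 [193. 177.] [0.617 0.237 0.018] [0.615 0.234 0.033]
top cast_center 0.26 [258. 132.] [0.741 0.056 0.018] [0.734 0.054 0.05 ]
top plate0_center 0.55 [213. 240.] [0.443 0.179 0.037] [0.443 0.178 0.048]
top plate1_center 0.48 [198. 237.] [0.451 0.221 0.037] [0.452 0.217 0.058]
top rack 0.75 [199. 240.] [0.443 0.225 0.   ] [0.445 0.215 0.053]
top rack 0.28 [259. 131.] [0.748 0.055 0.   ] [0.737 0.054 0.045]
scene clamp 0.85 [232. 238.] [ 0.514 -0.113  0.   ] [ 0.523 -0.116  0.011]
scene jaw_pad 0.84 [175. 246.] [ 0.514 -0.238  0.054] [ 0.526 -0.24   0.067]
scene stop_face 0.66 [247. 217.] [ 0.519 -0.073  0.052] [ 0.492 -0.061  0.019]
scene cast_center 0.59 [382. 202.] [0.618 0.236 0.018] [0.63  0.221 0.037]
scene plate0_center 0.55 [283. 284.] [ 0.7   -0.092  0.037] [ 0.68  -0.08   0.002]
scene plate0_center 0.53 [323. 164.] [0.447 0.184 0.037] [0.452 0.18  0.042]
scene plate1_center 0.62 [332. 160.] [0.449 0.211 0.037] [0.456 0.206 0.044]
scene rack 0.52 [333. 170.] [0.448 0.217 0.   ] [0.462 0.206 0.016]
[9.73914722e-01 2.26914329e-01 5.99304357e-06 4.28090850e-05] 0.025
```

View pics/top0.png

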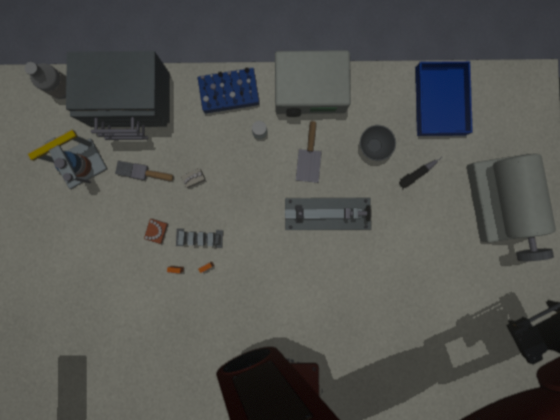

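View pics/scene0.png

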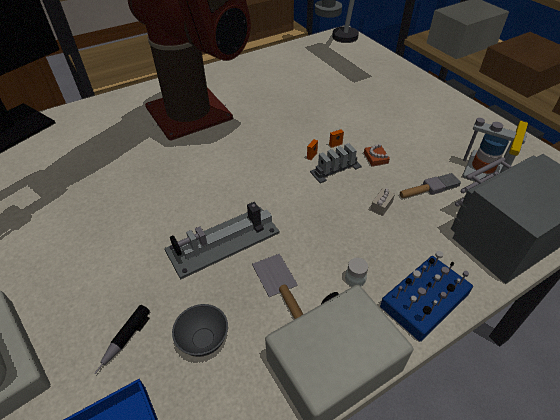

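The top view shows the clamp at (328,213), with the stop at about (301,212) and the disc at (368,213). The rack is at (200,239) and the off-white cast at (194,178). The orange blocks at (175,270) and (207,267) are decoys, and the arch is at (155,231). Next I'll measure accurately and make enlarged crops.

Run:
```python
from h import *
t=snapshot('top'); s=snapshot('scene')
P,Q=cloud(t),cloud(s)
def sel(P,c,x,y,z):
    return P[(P[...,0]>x[0])&(P[...,0]<x[1])&(P[...,1]>y[0])&(P[...,1]<y[1])&(P[...,2]>z[0])&(P[...,2]<z[1])]
def rect(n,p):
    if len(p)<5: print(n,len(p));return
    r=cv2.minAreaRect((p[:,:2]*1000).astype(np.float32)); print(n,len(p),np.round(r[0],1),np.round(r[1],1),round(r[2],1),'z95',np.round(np.percentile(p[:,2],[5,50,95])*1000,1))
for n,C in(('top',P),('scene',Q)):
    print(n)
    rect('cast>12',sel(C,0,(.57,.67),(.19,.28),(.012,.06)))
    rect('cast>22',sel(C,0,(.57,.67),(.19,.28),(.022,.06)))
    rect('plates',sel(C,0,(.40,.48),(.14,.29),(.045,.075)))
    rect('rackall',sel(C,0,(.40,.48),(.14,.285),(.008,.075)))
    rect('clampbase',sel(C,0,(.44,.58),(-.26,.04),(.006,.018)))
    rect('rail',sel(C,0,(.44,.58),(-.21,-.0),(.024,.036)))
    h=sel(C,0,(.48,.55),(-.30,.02),(.045,.09)); hh=np.histogram(h[:,1],np.arange(-.26,0,.004)); print('high',[(round(b*1000),int(a)) for a,b in zip(hh[0],hh[1]) if a])
    h=sel(C,0,(.41,.48),(.13,.3),(.045,.075)); hh=np.histogram(h[:,1],np.arange(.13,.3,.004)); print('plates',[(round(b*1000),int(a)) for a,b in zip(hh[0],hh[1]) if a])
    print('disc top z',np.round(sel(C,0,(.48,.55),(-.25,-.23),(.03,.09))[:,2].max(),3))
def crop(a,u,v,w,h,k):
    c=a[v:v+h,u:u+w,::-1]; c=np.clip(c.astype(float)*1.8,0,255).astype(np.uint8); return cv2.resize(c,(w*k,h*k),interpolation=cv2.INTER_CUBIC)
A=crop(t['color'],140,160,100,75*2,4)[:480]; 
A=np.hstack([crop(t['color'],140,165,80,60,5)[:300],crop(t['color'],140,215,80,60,5)])
B=np.hstack([crop(t['color'],280,190,100,50,4)[:200],crop(s['color'],300,130,100,75,4)[:300][:200]])
B=np.hstack([crop(t['color'],275,180,100,75,4)[:300],crop(s['color'],300,130,100,75,4)[:300]])
cv2.imwrite('pics/c1.png',np.vstack([A,B]))
```

```text
top
cast>12 269 [615.4 237.3] [35.1 56.1] 22.9 z95 [22.2 29.1 37.5]
cast>22 255 [615.4 237.3] [35.1 56. ] 22.5 z95 [25.7 29.3 37.6]
plates 333 [449.3 224.2] [92.7 35.9] 87.2 z95 [48.7 57.4 61.5]
rackall 537 [449.  223.4] [116.6  38.8] 85.1 z95 [21.2 55.  61.1]
clampbase 1779 [ 517.5 -135.8] [238.7  97.7] 89.4 z95 [ 6.7  9.5 13.2]
rail 463 [ 513.2 -106.2] [ 24.6 180.5] 0.0 z95 [25.6 29.3 32.9]
high [(-244, 7), (-240, 24), (-236, 46), (-232, 7), (-228, 5), (-224, 7), (-220, 6), (-216, 7), (-212, 4), (-208, 10), (-204, 20), (-200, 14), (-196, 16), (-192, 8), (-188, 10), (-184, 10), (-180, 21), (-176, 10), (-64, 18), (-60, 14), (-56, 19), (-52, 14), (-48, 21)]
plates [(174, 4), (178, 24), (182, 24), (186, 18), (190, 11), (202, 18), (206, 21), (210, 21), (214, 18), (226, 8), (230, 25), (234, 21), (238, 21), (242, 11), (254, 25), (258, 19), (262, 23), (266, 18), (270, 3)]
disc top z 0.078
scene
cast>12 342 [616.1 237.9] [34.9 57.9] 23.7 z95 [15.4 29.5 37.3]
cast>22 286 [616.1 237.9] [34.9 57.9] 23.7 z95 [23.6 30.  37.6]
plates 408 [450.4 224.6] [94.2 41.6] 89.3 z95 [46.4 57.  60.5]
rackall 845 [448.3 223.7] [116.6  41.5] 86.2 z95 [14.4 44.2 60.1]
clampbase 2083 [ 513.4 -134.5] [239.3  92.8] 89.7 z95 [ 7.5  9.9 14.6]
rail 698 [ 514.5 -112.3] [195.4  29.1] 89.9 z95 [25.1 29.5 32.2]
high [(-244, 19), (-240, 51), (-236, 38), (-232, 7), (-228, 12), (-224, 10), (-220, 13), (-216, 11), (-212, 12), (-208, 33), (-204, 35), (-200, 31), (-196, 15), (-192, 11), (-188, 34), (-184, 31), (-180, 33), (-176, 13), (-68, 2), (-64, 60), (-60, 29), (-56, 30), (-52, 28), (-48, 24), (-44, 3)]
plates [(174, 2), (178, 45), (182, 20), (186, 22), (190, 14), (194, 2), (202, 31), (206, 33), (210, 16), (214, 18), (218, 3), (226, 3), (230, 49), (234, 18), (238, 17), (242, 12), (246, 1), (254, 36), (258, 28), (262, 14), (266, 18), (270, 6)]
disc top z 0.077
```

View pics/c1.png

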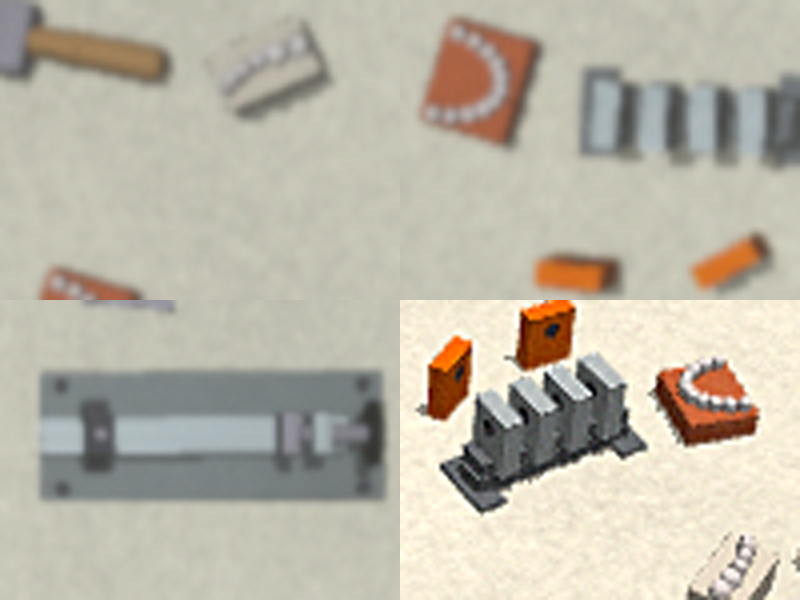

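The crops confirm the picks. The cast is the off-white block with teeth at (193,178), next to the spatula; the brown-base arch at (155,231) isn't it. The rack at (200,239) holds the four grey plates, and the two orange plates at (175,270) and (207,267) are decoys. The free gap is about 54 mm, so it needs three plates. Now I'll move over the cast.

Request:
apply_moves([
  [[340,799,-100],87,60],
  [[340,799,-100],87,60],
  [[340,799,-100],87,60],
  [[340,799,-100],87,60],
  [[340,799,-100],87,60],
  [[340,799,-100],87,60],
  [[340,799,-100],87,60],
  [[340,799,-100],87,60],
  [[340,799,-100],87,60],
  [[340,799,-100],87,60],
  [[340,799,-100],87,60],
  [[340,799,-100],87,60],
  [[340,799,-100],87,60],
  [[340,799,-100],87,60],
  [[340,799,-100],87,60],
  [[340,799,-100],87,60],
  [[340,799,-100],87,60],
  [[340,799,-100],87,60],
  [[340,799,-100],87,60],
  [[340,799,-100],87,60],
])

```text
t: 2.57
eef_pos: [0.6009, 0.2033, 0.1521]
eef_rot: [0.55, 0.835, 0.0, 0.0]
contact_force: [0.4, -1.5, 0.2]
grip_width: 0.689
gripper_force: 0.0
```

Run:
```python
from h import *
t=snapshot('top'); s=snapshot('scene')
for n,C in(('top',cloud(t)),('scene',cloud(s))):
    m=(C[...,0]>.41)&(C[...,0]<.49)&(C[...,1]>.16)&(C[...,1]<.285)&(C[...,2]>.0555)&(C[...,2]<.064)
    k,l,st,ce=cv2.connectedComponentsWithStats(m.astype(np.uint8))
    for i in range(1,k):
        p=C[l==i]
        if len(p)>15:
            r=cv2.minAreaRect((p[:,:2]*1000).astype(np.float32)); print(n,len(p),np.round(p.mean(0)*1000,1),np.round(r[0],1),np.round(r[1],1),round(r[2],1))
    w=C[(C[...,0]>.50)&(C[...,0]<.53)&(C[...,1]>-.08)&(C[...,1]<-.03)&(C[...,2]>.04)]
    print('stop',np.round(np.percentile(w,[2,10,50,90,98],axis=0)*1000,1).tolist())
    w=C[(C[...,0]>.49)&(C[...,0]<.54)&(C[...,1]>-.192)&(C[...,1]<-.165)&(C[...,2]>.06)&(C[...,2]<.07)]
    print('jaw',len(w),np.round(np.percentile(w,[2,10,50,90,98],axis=0)*1000,1).tolist())
S=state();print(S['eef_pos'],S['eef_rot'],S['grip_width'])
```

```text
stop [[501.8, -62.9, 61.4], [504.1, -62.6, 64.6], [513.7, -53.4, 68.8], [523.4, -44.6, 72.3], [525.7, -44.5, 74.3]]
jaw 45 [[500.5, -188.7, 60.4], [503.1, -185.1, 61.2], [513.8, -179.9, 64.3], [523.3, -176.4, 67.0], [524.5, -174.8, 68.4]]
scene 58 [452.7 263.1  58.9] [451.9 263.6] [36.3 16.3] 2.9
scene 58 [450.6 237.1  58.7] [448.6 236.8] [13.9 39.1] 85.3
scene 60 [449.8 210.8  58.3] [448.5 211.7] [16.  37.9] 84.0
scene 61 [448.6 185.   58.9] [447.2 185.8] [14.4 37.8] 83.9
stop [[501.7, -63.8, 40.9], [505.1, -63.2, 46.2], [520.8, -56.3, 64.2], [527.7, -46.4, 70.9], [528.3, -44.1, 73.6]]
jaw 71 [[500.5, -186.3, 61.0], [502.4, -185.7, 62.4], [515.4, -180.8, 64.6], [526.2, -175.8, 66.1], [527.4, -174.5, 67.3]]
[0.60076785 0.20646032 0.15046046] [ 5.48259019e-01  8.36308005e-01  3.85813754e-04 -9.05881946e-04] 0.6917315983460672
```

Request:
apply_moves([
  [[0,0,0],0,60],
  [[0,0,0],0,60],
  [[0,0,0],0,60],
])

```text
t: 2.92
eef_pos: [0.6003, 0.2, 0.1525]
eef_rot: [0.551, 0.835, -0.0, 0.0]
contact_force: [0.3, -1.0, -0.3]
grip_width: 0.693
gripper_force: 0.0
```

Request:
apply_moves([
  [[15.4,37.6,-40],0,60],
  [[15.4,37.6,-70],0,60],
  [[15.4,37.6,-95],0,60],
  [[15.4,37.6,-115],0,60],
  [[15.4,37.6,-123],0,60],
  [[15.4,37.6,-123],0,60],
  [[15.4,37.6,-123],0,25],
  [[15.4,37.6,-123],0,25],
  [[15.4,37.6,-123],0,25],
  [[15.4,37.6,-123],0,25],
  [[15.4,37.6,-123],0,25],
  [[15.4,37.6,-123],0,25],
])

```text
t: 3.92
eef_pos: [0.6162, 0.2388, 0.0303]
eef_rot: [0.55, 0.835, 0.0, 0.0]
contact_force: [-1.2, -1.2, 5.1]
grip_width: 0.39
gripper_force: 30.0
```

Request:
apply_moves([
  [[0,0,40],0,25],
  [[0,0,80],0,25],
  [[0,0,90],0,25],
  [[-102.2,-381.8,90],-23.2,25],
  [[-102.2,-381.8,90],-23.2,25],
  [[-102.2,-381.8,90],-23.2,25],
  [[-102.2,-381.8,90],-23.2,25],
  [[-102.2,-381.8,90],-23.2,25],
  [[-102.2,-381.8,90],-23.2,25],
  [[-102.2,-381.8,90],-23.2,25],
  [[-102.2,-381.8,90],-23.2,25],
  [[-102.2,-381.8,90],-23.2,25],
  [[-102.2,-381.8,90],-23.2,25],
  [[-102.2,-381.8,90],-23.2,25],
  [[-102.2,-381.8,90],-23.2,25],
  [[-102.2,-381.8,90],-23.2,25],
  [[-102.2,-381.8,90],-23.2,25],
  [[-102.2,-381.8,90],-23.2,25],
  [[-102.2,-381.8,90],-23.2,25],
])

```text
t: 5.5
eef_pos: [0.5138, -0.142, 0.1191]
eef_rot: [0.706, 0.708, 0.0, -0.0]
contact_force: [0.3, 0.5, -1.2]
grip_width: 0.387
gripper_force: 30.0
```

Run:
```python
from h import *
s=snapshot('scene'); C=cloud(s)
c=s['color'][150:300,150:320,::-1]; cv2.imwrite('pics/c2.png',cv2.resize(np.clip(c*1.8,0,255).astype(np.uint8),None,fx=4,fy=4,interpolation=cv2.INTER_CUBIC))
S=state();print(S['eef_pos'],S['eef_rot'],S['contact_force'])
```

```text
[ 0.51383491 -0.14212219  0.11915106] [ 7.06341560e-01  7.07871174e-01  1.18288201e-05 -4.31233259e-05] [-0.02694193  0.23497982 -1.70004458]
```

View pics/c2.png

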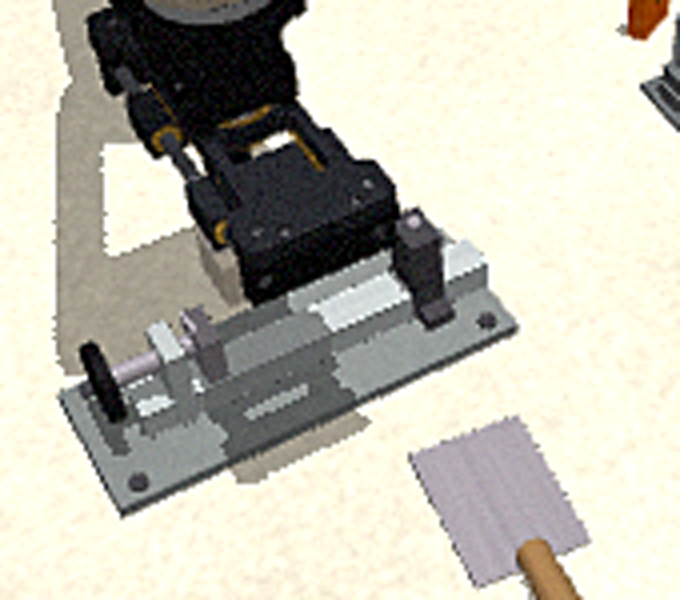

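Request:
apply_moves([
  [[0.2,-1.5,-20],0,25],
  [[0.2,-1.5,-40],0,25],
  [[0.2,-1.5,-50],0,25],
  [[0.2,-1.5,-54],0,25],
  [[0.2,-1.5,-56],0,25],
  [[0.2,-1.5,-57],0,25],
  [[0.2,-1.5,-58],0,25],
  [[0.2,-1.5,-58.5],0,25],
  [[0.2,-1.5,-58.5],0,25],
])

```text
t: 6.3
eef_pos: [0.5143, -0.1448, 0.0614]
eef_rot: [0.707, 0.707, 0.0, 0.001]
contact_force: [-0.0, -0.3, -1.5]
grip_width: 0.391
gripper_force: 30.0
```

Request:
apply_moves([
  [[0,0,-0.5],0,25],
  [[0,0,-1],0,25],
  [[0,0,-1.5],0,25],
  [[0,0,-1.5],0,25],
])

```text
t: 6.63
eef_pos: [0.5141, -0.1447, 0.0602]
eef_rot: [0.707, 0.707, 0.0, 0.0]
contact_force: [-3.5, 0.8, 5.1]
grip_width: 0.39
gripper_force: 30.0
```

Request:
apply_moves([
  [[0,0,-0.5],0,55],
  [[0,0,0],0,55],
  [[0,0,0],0,55],
  [[0,0,0],0,55],
  [[0,0,30],0,55],
  [[0,0,60],0,55],
  [[0,0,80],0,55],
  [[-66.4,330,80],-3,55],
  [[-66.4,330,80],-3,55],
  [[-66.4,330,80],-3,55],
  [[-66.4,330,80],-3,55],
  [[-66.4,330,80],-3,55],
  [[-66.4,330,80],-3,55],
  [[-66.4,330,80],-3,55],
  [[-66.4,330,80],-3,55],
  [[-66.4,330,80],-3,55],
  [[-66.4,330,60],-3,55],
  [[-66.4,330,40],-3,55],
  [[-66.4,330,40],-3,55],
  [[-66.4,330,40],-3,55],
])

```text
t: 8.3
eef_pos: [0.4463, 0.1849, 0.0983]
eef_rot: [0.725, 0.689, -0.001, -0.001]
contact_force: [0.4, 0.5, 0.6]
grip_width: 0.628
gripper_force: 0.0
```

Run:
```python
from h import *
S=state();print(S['eef_pos'],S['eef_rot'],S['contact_force'],S['t'])
im=[]
for n in('top','scene'):
    s=snapshot(n); C=cloud(s)
    for nm,z in(('cast',(.05,.075)),('castside',(.036,.056))):
        m=C[(C[...,0]>.48)&(C[...,0]<.55)&(C[...,1]>-.173)&(C[...,1]<-.07)&(C[...,2]>z[0])&(C[...,2]<z[1])]
        r=cv2.minAreaRect((m[:,:2]*1000).astype(np.float32)); print(n,nm,len(m),np.round(r[0],1),np.round(r[1],1),round(r[2],1),np.round(np.percentile(m[:,1],[2,98])*1000,1))
    b=(280,185,100,60) if n=='top' else (160,170,130,105)
    c=s['color'][b[1]:b[1]+b[3],b[0]:b[0]+b[2],::-1]; im.append(cv2.resize(np.clip(c*1.8,0,255).astype(np.uint8),(b[2]*4,b[3]*4),interpolation=cv2.INTER_CUBIC))
im[0]=cv2.copyMakeBorder(im[0],0,0,0,520-400,cv2.BORDER_CONSTANT)
cv2.imwrite('pics/c3.png',cv2.resize(np.vstack(im),None,fx=.9,fy=.9))
```

```text
[0.44631564 0.18494328 0.09826409] [ 0.72518661  0.68855054 -0.00139306 -0.00076735] [0.35545829 0.45354616 0.58811701] 8.3
top cast 280 [ 514.5 -144.8] [56.5 32.3] 89.4 [-171.9 -117. ]
top castside 22 [ 514.5 -142.4] [50.7 32.1] 89.3 [-164.4 -117. ]
scene cast 392 [ 515.7 -144.3] [36.2 56.3] 1.6 [-171.6 -117.9]
scene castside 163 [ 529.5 -148.1] [60.2 21.7] 68.9 [-171.7 -117.7]
```

View pics/c3.png

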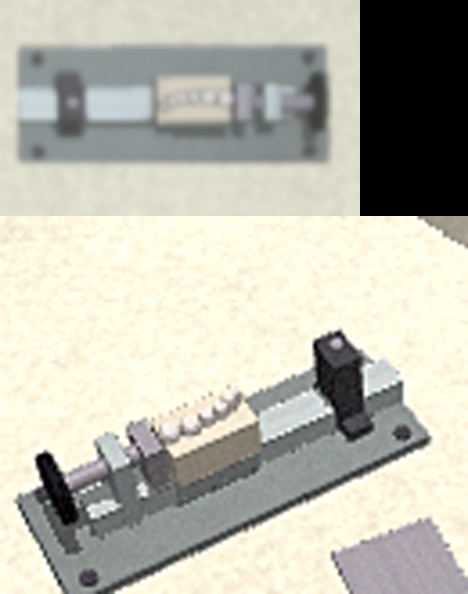

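The cast stands straight on the rail next to the jaw, in the top crop at about (195,100). Its front face is at y≈-117 mm. Next, the first plate.

Request:
apply_moves([
  [[1,0.4,-20],0,55],
  [[1,0.4,-40],0,55],
  [[1,0.4,-52],0,55],
  [[1,0.4,-55],0,55],
  [[1,0.4,-55],0,55],
  [[1,0.4,-55],0,25],
  [[1,0.4,-55],0,25],
  [[1,0.4,-55],0,25],
  [[1,0.4,-55],0,25],
  [[1,0.4,-55],0,25],
  [[1,0.4,-55],0,25],
])

```text
t: 9.32
eef_pos: [0.449, 0.186, 0.0451]
eef_rot: [0.725, 0.689, 0.001, 0.0]
contact_force: [-1.8, -0.1, 6.1]
grip_width: 0.41
gripper_force: 30.0
```

Request:
apply_moves([
  [[0,0,40],0,25],
  [[0,0,75],0,25],
  [[0,0,90],0,25],
  [[65.3,-260,90],3,25],
  [[65.3,-260,90],3,25],
  [[65.3,-260,90],3,25],
  [[65.3,-260,90],3,25],
  [[65.3,-260,90],3,25],
  [[65.3,-260,90],3,25],
  [[65.3,-260,90],3,25],
  [[65.3,-260,90],3,25],
  [[65.3,-260,90],3,25],
  [[65.3,-260,90],3,25],
  [[65.3,-260,60],3,25],
  [[65.3,-260,40],3,25],
  [[65.3,-260,25],3,25],
  [[65.3,-260,19],3,25],
  [[65.3,-260,17],3,25],
  [[65.3,-260,17],3,25],
  [[65.3,-260,17],3,25],
])

```text
t: 10.98
eef_pos: [0.5144, -0.0738, 0.0621]
eef_rot: [0.707, 0.708, 0.0, 0.001]
contact_force: [0.0, -0.9, -2.0]
grip_width: 0.412
gripper_force: 30.0
```

Now I'll lower the last bit and nudge towards the stop.

Request:
apply_moves([
  [[0,0.7,-1],0,25],
  [[0,1.4,-1.5],0,25],
  [[0,1.8,-1.5],0,25],
  [[0,1.8,-1.5],0,25],
])

```text
t: 11.32
eef_pos: [0.514, -0.0723, 0.0601]
eef_rot: [0.707, 0.707, 0.0, 0.0]
contact_force: [-0.4, 0.9, 1.4]
grip_width: 0.411
gripper_force: 30.0
```

Request:
apply_moves([
  [[0,0.7,0],0,25],
  [[0,1.4,0],0,25],
  [[0,1.4,0],0,25],
])

```text
t: 11.57
eef_pos: [0.5141, -0.0713, 0.0601]
eef_rot: [0.707, 0.707, 0.0, 0.0]
contact_force: [0.3, -2.2, 2.2]
grip_width: 0.411
gripper_force: 30.0
```

Request:
apply_moves([
  [[0,1.2,-0.7],0,25],
  [[0,1.2,-0.7],0,50],
  [[0,1.2,-0.5],0,50],
  [[0,1.2,-0.5],0,50],
  [[0,1.2,-0.5],0,50],
  [[0,1.2,30],0,55],
  [[0,0,60],0,55],
  [[0,0,75],0,55],
  [[-65.2,280.5,75],-3,55],
  [[-65.2,280.5,75],-3,55],
  [[-65.2,280.5,75],-3,55],
  [[-65.2,280.5,75],-3,55],
  [[-65.2,280.5,75],-3,55],
  [[-65.2,280.5,75],-3,55],
  [[-65.2,280.5,75],-3,55],
  [[-65.2,280.5,75],-3,55],
  [[-65.2,280.5,60],-3,55],
  [[-65.2,280.5,40],-3,55],
  [[-65.2,280.5,40],-3,55],
  [[-65.2,280.5,40],-3,55],
])

```text
t: 13.23
eef_pos: [0.4472, 0.209, 0.0986]
eef_rot: [0.725, 0.689, -0.002, -0.001]
contact_force: [-0.2, 0.0, 0.4]
grip_width: 0.632
gripper_force: 0.0
```

```bash
cat > row.py <<'E'
from h import *
import sys
S=state();print(S['eef_pos'],S['contact_force'],S['t'])
im=[]
for n in('top','scene'):
    s=snapshot(n); C=cloud(s)
    m=C[(C[...,0]>.48)&(C[...,0]<.55)&(C[...,1]>-.19)&(C[...,1]<-.04)&(C[...,2]>.05)&(C[...,2]<.09)]
    hh=np.histogram(m[:,1],np.arange(-.19,-.04,.003)); mz=[round(float(np.median(m[(m[:,1]>=b)&(m[:,1]<b+.003),2])*1000)) if a else 0 for a,b in zip(*hh)]
    print(n,[(round(b*1000),z) for z,b in zip(mz,hh[1])])
    b=(280,185,100,60) if n=='top' else (160,170,130,105)
    c=s['color'][b[1]:b[1]+b[3],b[0]:b[0]+b[2],::-1]; im.append(cv2.resize(np.clip(c*1.8,0,255).astype(np.uint8),(b[2]*4,b[3]*4),interpolation=cv2.INTER_CUBIC))
im[0]=cv2.copyMakeBorder(im[0],0,0,0,120,cv2.BORDER_CONSTANT)
cv2.imwrite(sys.argv[1],cv2.resize(np.vstack(im),None,fx=.9,fy=.9))
E
python3 row.py pics/c4.png
```

```text
[0.44721945 0.20899686 0.09856311] [-0.21878856  0.01198897  0.39668971] 13.2333
top [(-190, 58), (-187, 66), (-184, 64), (-181, 64), (-178, 62), (-175, 59), (-172, 59), (-169, 61), (-166, 61), (-163, 60), (-160, 61), (-157, 60), (-154, 60), (-151, 60), (-148, 60), (-145, 62), (-142, 60), (-139, 60), (-136, 61), (-133, 60), (-130, 60), (-127, 60), (-124, 60), (-121, 60), (-118, 56), (-115, 0), (-112, 0), (-109, 0), (-106, 0), (-103, 0), (-100, 0), (-97, 0), (-94, 0), (-91, 0), (-88, 0), (-85, 0), (-82, 0), (-79, 73), (-76, 73), (-73, 73), (-70, 74), (-67, 72), (-64, 69), (-61, 70), (-58, 68), (-55, 70), (-52, 70), (-49, 70), (-46, 66)]
scene [(-190, 59), (-187, 62), (-184, 64), (-181, 64), (-178, 64), (-175, 63), (-172, 59), (-169, 60), (-166, 61), (-163, 60), (-160, 60), (-157, 60), (-154, 61), (-151, 60), (-148, 60), (-145, 60), (-142, 60), (-139, 59), (-136, 61), (-133, 60), (-130, 60), (-127, 60), (-124, 60), (-121, 60), (-118, 59), (-115, 0), (-112, 0), (-109, 0), (-106, 0), (-103, 0), (-100, 0), (-97, 0), (-94, 0), (-91, 0), (-88, 0), (-85, 0), (-82, 0), (-79, 64), (-76, 72), (-73, 73), (-70, 72), (-67, 73), (-64, 70), (-61, 69), (-58, 69), (-55, 69), (-52, 69), (-49, 68), (-46, 69)]
```

View pics/c4.png

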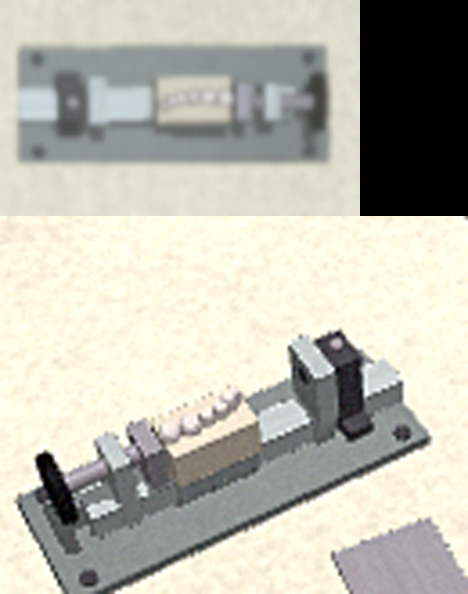

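Plate 1 stands upright against the stop, in the top crop at about (98,103). Next, plate 2.

Request:
apply_moves([
  [[1,0,-20],0,55],
  [[1,0,-40],0,55],
  [[1,0,-52],0,55],
  [[1,0,-55],0,55],
  [[1,0,-55],0,55],
  [[1,0,-55],0,25],
  [[1,0,-55],0,25],
  [[1,0,-55],0,25],
  [[1,0,-55],0,25],
  [[1,0,-55],0,25],
  [[1,0,-55],0,25],
])

```text
t: 14.25
eef_pos: [0.45, 0.2097, 0.0455]
eef_rot: [0.725, 0.689, 0.001, 0.0]
contact_force: [-1.3, -0.5, 5.6]
grip_width: 0.414
gripper_force: 30.0
```

Request:
apply_moves([
  [[0,0,40],0,25],
  [[0,0,75],0,25],
  [[0,0,90],0,25],
  [[64.2,-299.5,90],3,25],
  [[64.2,-299.5,90],3,25],
  [[64.2,-299.5,90],3,25],
  [[64.2,-299.5,90],3,25],
  [[64.2,-299.5,90],3,25],
  [[64.2,-299.5,90],3,25],
  [[64.2,-299.5,90],3,25],
  [[64.2,-299.5,90],3,25],
  [[64.2,-299.5,90],3,25],
  [[64.2,-299.5,90],3,25],
  [[64.2,-299.5,90],3,25],
  [[64.2,-299.5,60],3,25],
  [[64.2,-299.5,40],3,25],
  [[64.2,-299.5,25],3,25],
  [[64.2,-299.5,19],3,25],
  [[64.2,-299.5,17],3,25],
  [[64.2,-299.5,17],3,25],
])

```text
t: 15.92
eef_pos: [0.5137, -0.0889, 0.0618]
eef_rot: [0.706, 0.708, -0.0, -0.0]
contact_force: [-0.4, 0.2, 0.1]
grip_width: 0.409
gripper_force: 30.0
```

Request:
apply_moves([
  [[0,0.7,-0.7],0,25],
  [[0,1.4,-1.3],0,25],
  [[0,1.8,-1.5],0,25],
  [[0,1.8,-1.5],0,25],
])

```text
t: 16.25
eef_pos: [0.5141, -0.0882, 0.0608]
eef_rot: [0.707, 0.707, 0.0, 0.0]
contact_force: [0.1, 0.5, -0.3]
grip_width: 0.41
gripper_force: 30.0
```

Request:
apply_moves([
  [[0,0.7,0],0,25],
  [[0,1.2,-0.3],0,25],
  [[0,1.6,-0.3],0,25],
  [[0,1.6,-0.3],0,25],
])

```text
t: 16.58
eef_pos: [0.5141, -0.0872, 0.0606]
eef_rot: [0.707, 0.707, -0.0, 0.001]
contact_force: [-1.5, -3.9, 6.8]
grip_width: 0.41
gripper_force: 30.1
```

Request:
apply_moves([
  [[0,1.2,-0.5],0,25],
  [[0,1.2,-0.5],0,50],
  [[0,1.2,-0.5],0,50],
  [[0,1.2,-0.5],0,50],
  [[0,1.2,-0.5],0,50],
  [[0,1.2,30],0,55],
  [[0,0,60],0,55],
  [[0,0,75],0,55],
  [[-64.5,323.8,75],-3,55],
  [[-64.5,323.8,75],-3,55],
  [[-64.5,323.8,75],-3,55],
  [[-64.5,323.8,75],-3,55],
  [[-64.5,323.8,75],-3,55],
  [[-64.5,323.8,75],-3,55],
  [[-64.5,323.8,75],-3,55],
  [[-64.5,323.8,75],-3,55],
  [[-64.5,323.8,60],-3,55],
  [[-64.5,323.8,40],-3,55],
  [[-64.5,323.8,40],-3,55],
  [[-64.5,323.8,40],-3,55],
])

```text
t: 18.25
eef_pos: [0.4477, 0.237, 0.0987]
eef_rot: [0.725, 0.689, -0.002, -0.001]
contact_force: [0.2, 0.0, -0.2]
grip_width: 0.63
gripper_force: 0.0
```

```bash
python3 row.py pics/c5.png
```

```text
[0.44772698 0.23704954 0.0986732 ] [ 0.24525012  0.02447134 -0.21075259] 18.25
top [(-190, 59), (-187, 64), (-184, 65), (-181, 64), (-178, 61), (-175, 59), (-172, 61), (-169, 61), (-166, 61), (-163, 59), (-160, 61), (-157, 61), (-154, 60), (-151, 60), (-148, 60), (-145, 60), (-142, 60), (-139, 61), (-136, 61), (-133, 61), (-130, 61), (-127, 61), (-124, 61), (-121, 59), (-118, 55), (-115, 0), (-112, 0), (-109, 0), (-106, 0), (-103, 0), (-100, 0), (-97, 0), (-94, 72), (-91, 74), (-88, 72), (-85, 73), (-82, 75), (-79, 72), (-76, 73), (-73, 73), (-70, 73), (-67, 72), (-64, 69), (-61, 68), (-58, 70), (-55, 70), (-52, 70), (-49, 69), (-46, 65)]
scene [(-190, 56), (-187, 63), (-184, 64), (-181, 64), (-178, 64), (-175, 63), (-172, 59), (-169, 60), (-166, 61), (-163, 59), (-160, 60), (-157, 60), (-154, 61), (-151, 61), (-148, 60), (-145, 60), (-142, 61), (-139, 60), (-136, 60), (-133, 61), (-130, 61), (-127, 59), (-124, 60), (-121, 60), (-118, 59), (-115, 0), (-112, 0), (-109, 0), (-106, 0), (-103, 0), (-100, 0), (-97, 0), (-94, 63), (-91, 72), (-88, 73), (-85, 73), (-82, 73), (-79, 73), (-76, 73), (-73, 73), (-70, 73), (-67, 73), (-64, 70), (-61, 68), (-58, 70), (-55, 69), (-52, 69), (-49, 68), (-46, 69)]
```

View pics/c5.png

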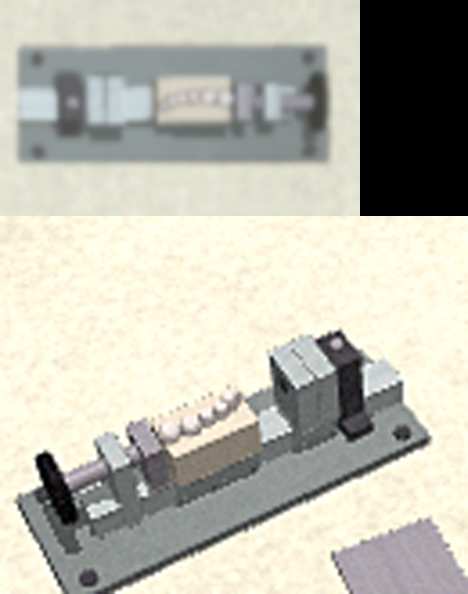

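Two plates stand upright against the stop, in the top crop at (90–122,103). About 24 mm is left before the cast, so a third plate is needed.

Request:
apply_moves([
  [[1.5,-0.5,-20],0,55],
  [[1.5,-0.5,-40],0,55],
  [[1.5,-0.5,-52],0,55],
  [[1.5,-0.5,-55],0,55],
  [[1.5,-0.5,-55],0,55],
  [[1.5,-0.5,-55],0,25],
  [[1.5,-0.5,-55],0,25],
  [[1.5,-0.5,-55],0,25],
  [[1.5,-0.5,-55],0,25],
  [[1.5,-0.5,-55],0,25],
  [[1.5,-0.5,-55],0,25],
])

```text
t: 19.27
eef_pos: [0.4512, 0.237, 0.0458]
eef_rot: [0.725, 0.689, 0.001, 0.0]
contact_force: [-1.2, -0.1, 6.7]
grip_width: 0.408
gripper_force: 30.0
```

Request:
apply_moves([
  [[0,0,40],0,25],
  [[0,0,75],0,25],
  [[0,0,90],0,25],
  [[63,-341.5,90],3,25],
  [[63,-341.5,90],3,25],
  [[63,-341.5,90],3,25],
  [[63,-341.5,90],3,25],
  [[63,-341.5,90],3,25],
  [[63,-341.5,90],3,25],
  [[63,-341.5,90],3,25],
  [[63,-341.5,90],3,25],
  [[63,-341.5,90],3,25],
  [[63,-341.5,90],3,25],
  [[63,-341.5,90],3,25],
  [[63,-341.5,90],3,25],
  [[63,-341.5,70],3,25],
  [[63,-341.5,60],3,25],
  [[63,-341.5,60],3,25],
  [[63,-341.5,60],3,25],
])

```text
t: 20.85
eef_pos: [0.5127, -0.1033, 0.104]
eef_rot: [0.706, 0.708, -0.001, -0.001]
contact_force: [0.5, -0.5, -0.1]
grip_width: 0.405
gripper_force: 30.0
```

Request:
apply_moves([
  [[0,0,-20],0,25],
  [[0,0,-35],0,25],
  [[0,0,-41],0,25],
  [[0,0,-43.5],0,25],
  [[0,0,-44],0,25],
  [[0,0,-44],0,25],
  [[0,0,-44.5],0,25],
  [[0,0,-44.5],0,25],
])

```text
t: 21.52
eef_pos: [0.5144, -0.105, 0.0612]
eef_rot: [0.707, 0.707, 0.0, 0.001]
contact_force: [-0.0, -0.1, 0.0]
grip_width: 0.409
gripper_force: 30.0
```

Next I'll slide it towards the plates, stopping just short, then set it down.

Request:
apply_moves([
  [[0,0.8,0],0,25],
  [[0,1.6,0],0,25],
  [[0,2.4,0],0,25],
  [[0,2.4,-0.5],0,25],
  [[0,2.4,-0.8],0,25],
  [[0,2.4,-0.8],0,25],
])

```text
t: 22.02
eef_pos: [0.514, -0.1025, 0.0607]
eef_rot: [0.707, 0.707, -0.0, 0.0]
contact_force: [-3.9, 0.9, 8.6]
grip_width: 0.411
gripper_force: 30.0
```

Request:
apply_moves([
  [[0,0,-0.5],0,50],
  [[0,0,-0.3],0,50],
  [[0,0,-0.3],0,50],
  [[0,0,0],0,50],
  [[0,0,25],0,50],
  [[0,0,50],0,50],
  [[0,0,75],0,50],
  [[0,-180,75],0,0],
  [[0,-180,75],0,0],
  [[0,-180,75],0,0],
  [[0,-180,75],0,0],
  [[0,-180,75],0,0],
  [[0,-180,75],0,0],
  [[0,-180,75],0,0],
  [[0,-180,50],0,0],
  [[0,-180,20],0,0],
  [[0,-180,0],0,0],
  [[0,-180,0],0,0],
  [[0,-180,0],0,0],
])

```text
t: 23.6
eef_pos: [0.5128, -0.2798, 0.0583]
eef_rot: [0.706, 0.708, -0.0, -0.002]
contact_force: [0.5, -0.9, -0.4]
grip_width: 0.005
gripper_force: 0.0
```

```bash
python3 row.py pics/c6.png | head -1
```

```text
[ 0.51283663 -0.27984903  0.05834954] [ 0.46046858 -0.90369539 -0.35385078] 23.6
```

View pics/c6.png

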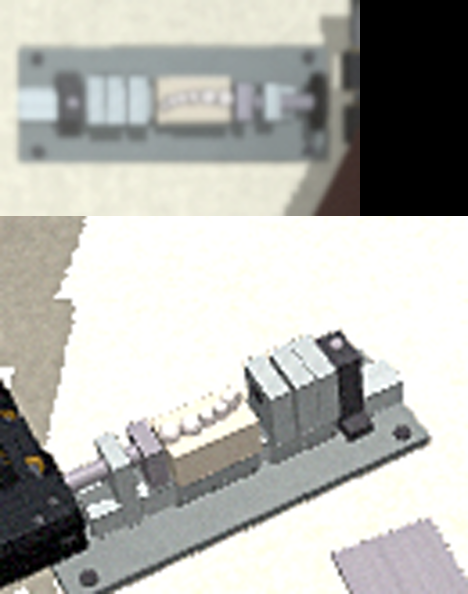

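All three plates stand upright, in the top crop at (90–147,103), with a small gap before the cast. Now I'll push the disc, slowly.

Request:
apply_moves([
  [[1,8,1],0,0],
  [[1,16,1],0,0],
  [[1,22,1],0,0],
  [[1,25,1],0,0],
  [[1,27,1],0,0],
  [[1,29,1],0,0],
  [[1,31,1],0,0],
  [[1,31,1],0,0],
])

```text
t: 24.37
eef_pos: [0.5147, -0.2515, 0.0607]
eef_rot: [0.707, 0.707, -0.0, 0.0]
contact_force: [0.9, -0.1, 0.2]
grip_width: 0.006
gripper_force: 0.0
```

Request:
apply_moves([
  [[0,1,0],0,0],
  [[0,2,0],0,0],
  [[0,3,0],0,0],
  [[0,4,0],0,0],
  [[0,4,0],0,0],
])

```text
t: 24.78
eef_pos: [0.5148, -0.2479, 0.0608]
eef_rot: [0.707, 0.707, -0.0, 0.0]
contact_force: [-0.1, -4.5, 0.1]
grip_width: 0.002
gripper_force: 2.3
```

Request:
apply_moves([
  [[0,0.7,0],0,0],
  [[0,1.4,0],0,0],
  [[0,2.1,0],0,0],
  [[0,2.8,0],0,0],
  [[0,3.5,0],0,0],
  [[0,4.2,0],0,0],
  [[0,4.2,0],0,0],
  [[0,4.2,0],0,0],
])

```text
t: 25.45
eef_pos: [0.5148, -0.2433, 0.0607]
eef_rot: [0.707, 0.707, -0.0, 0.0]
contact_force: [0.2, -5.0, 0.2]
grip_width: 0.005
gripper_force: 2.5
```

Request:
apply_moves([
  [[0,0.6,0],0,0],
  [[0,1.2,0],0,0],
  [[0,1.8,0],0,0],
  [[0,2.4,0],0,0],
  [[0,3,0],0,0],
  [[0,3,0],0,0],
  [[0,3,0],0,0],
])

```text
t: 26.03
eef_pos: [0.5148, -0.2405, 0.0607]
eef_rot: [0.707, 0.707, -0.0, 0.0]
contact_force: [0.0, -5.5, -0.5]
grip_width: 0.007
gripper_force: 2.8
```

Request:
apply_moves([
  [[0,0.5,0],0,0],
  [[0,1,0],0,0],
  [[0,1.5,0],0,0],
  [[0,1.5,0],0,0],
  [[0,1.5,0],0,0],
])

```text
t: 26.45
eef_pos: [0.5148, -0.239, 0.0607]
eef_rot: [0.707, 0.707, -0.0, 0.0]
contact_force: [-0.2, -5.3, -1.4]
grip_width: 0.005
gripper_force: 2.9
```

```bash
python3 row.py pics/c7.png
```

```text
[ 0.51477253 -0.2390481   0.06072872] [-0.23097308 -5.34724121 -1.41178181] 26.45
top [(-190, 60), (-187, 59), (-184, 58), (-181, 57), (-178, 62), (-175, 63), (-172, 64), (-169, 65), (-166, 63), (-163, 60), (-160, 60), (-157, 60), (-154, 59), (-151, 60), (-148, 61), (-145, 61), (-142, 60), (-139, 60), (-136, 61), (-133, 59), (-130, 60), (-127, 60), (-124, 60), (-121, 60), (-118, 59), (-115, 59), (-112, 60), (-109, 59), (-106, 73), (-103, 73), (-100, 72), (-97, 74), (-94, 74), (-91, 73), (-88, 73), (-85, 72), (-82, 74), (-79, 73), (-76, 73), (-73, 74), (-70, 73), (-67, 72), (-64, 70), (-61, 70), (-58, 68), (-55, 69), (-52, 69), (-49, 69), (-46, 64)]
scene [(-190, 0), (-187, 0), (-184, 56), (-181, 58), (-178, 58), (-175, 62), (-172, 65), (-169, 64), (-166, 65), (-163, 59), (-160, 60), (-157, 61), (-154, 60), (-151, 60), (-148, 61), (-145, 61), (-142, 60), (-139, 60), (-136, 60), (-133, 60), (-130, 60), (-127, 60), (-124, 60), (-121, 60), (-118, 61), (-115, 60), (-112, 60), (-109, 60), (-106, 70), (-103, 73), (-100, 73), (-97, 73), (-94, 72), (-91, 73), (-88, 74), (-85, 73), (-82, 72), (-79, 73), (-76, 73), (-73, 73), (-70, 73), (-67, 73), (-64, 71), (-61, 69), (-58, 69), (-55, 70), (-52, 69), (-49, 68), (-46, 69)]
```

View pics/c7.png

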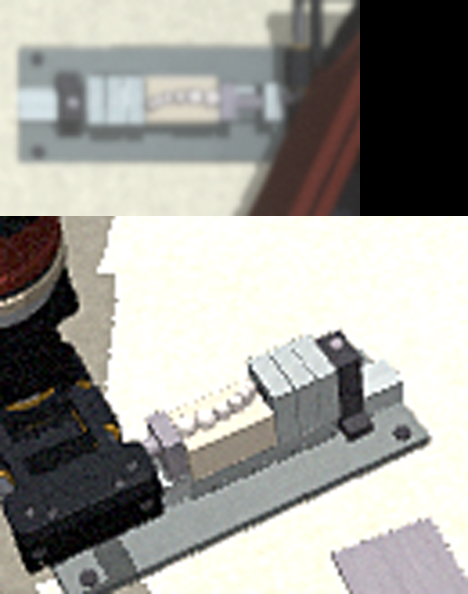

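The row is nearly closed and everything is upright. I'll continue in small steps.

Request:
apply_moves([
  [[0,0.3,0],0,0],
  [[0,0.6,0],0,0],
  [[0,0.8,0],0,0],
  [[0,0.8,0],0,0],
  [[0,0.8,0],0,0],
])

```text
t: 26.97
eef_pos: [0.5148, -0.2385, 0.0607]
eef_rot: [0.707, 0.707, -0.0, 0.0]
contact_force: [-0.9, -7.1, -0.3]
grip_width: 0.004
gripper_force: 3.3
```

Request:
apply_moves([
  [[0,0.3,0],0,0],
  [[0,0.5,0],0,0],
  [[0,0.5,0],0,0],
  [[0,0.5,0],0,0],
])

```text
t: 27.3
eef_pos: [0.5148, -0.2383, 0.0608]
eef_rot: [0.707, 0.707, -0.0, 0.001]
contact_force: [-0.2, -8.8, -1.6]
grip_width: 0.006
gripper_force: 4.0
```

Request:
apply_moves([
  [[0,0.2,0],0,0],
  [[0,0.4,0],0,0],
  [[0,0.4,0],0,0],
  [[0,0.4,0],0,0],
  [[0,0.4,0],0,0],
  [[0,0.4,0],0,0],
  [[0,0.4,0],0,0],
  [[0,0.4,0],0,0],
])

```text
t: 27.97
eef_pos: [0.5148, -0.2383, 0.0608]
eef_rot: [0.707, 0.707, -0.001, 0.001]
contact_force: [-0.9, -10.2, -1.8]
grip_width: 0.005
gripper_force: 4.7
```

Request:
apply_moves([
  [[0,0.1,0],0,0],
  [[0,0.1,0],0,0],
  [[0,0.1,0],0,0],
  [[0,0.1,0],0,0],
  [[0,0.1,0],0,0],
  [[0,0.1,0],0,0],
  [[0,0.1,0],0,0],
  [[0,0.1,0],0,0],
  [[0,0.1,0],0,0],
  [[0,0.1,0],0,0],
  [[0,0.1,0],0,0],
  [[0,0.1,0],0,0],
])

```text
t: 28.97
eef_pos: [0.5148, -0.2383, 0.0608]
eef_rot: [0.707, 0.707, -0.001, 0.001]
contact_force: [0.0, -10.5, -1.7]
grip_width: 0.004
gripper_force: 4.9
```

```bash
python3 row.py pics/c8.png|head -1
```

```text
[ 0.5148067  -0.23832172  0.06076698] [  0.04057997 -10.47415172  -1.7286401 ] 28.9667
```

View pics/c8.png

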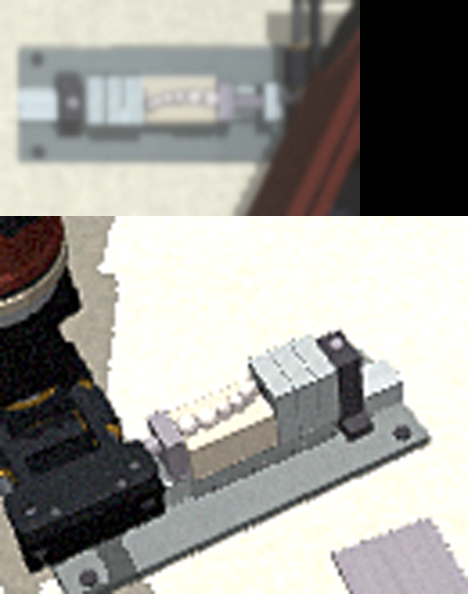

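The row is tight and upright against the stop, with a steady push of 10.5 N. I'm handing it in.

```bash
python3 -c "
from rig import *
print(close_job())"
```

```text
the job is handed in; nothing more can be done
None
```

The job is handed in: the cast and three spacer plates stand upright, clamped tight against the stop, with the jaw held by a steady push of about 10.5 N, at about 29 s of the 72 s limit.

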